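Find the rocking corner of a levelling plate and press its shim flat

ROBOT

A 6-joint arm with a two-finger parallel gripper is mounted at the origin on the work surface; the furniture and walls round the work are solid. World frame = base frame: x ahead of the robot, y to its left, z up, the work surface at z = 0. Lengths are in m, angles in rad, forces in N, time in s.
With the tool pointing down it reaches from about 0.35 to 0.925 m from the base axis. Payload 6.4 kg.
Tool frame: the origin (TCP) lies between the finger pads; the fingertips stand 8 mm ahead of it and the grasp point (between the pads) lies 11 mm behind it; z points along the fingers, y is the line along which they close (so a half turn about z gives the same grasp; the last joint's range is limited). The gripper opens to 85 mm and grips with 20 to 120 N. Pads are 22 mm wide; open, the fingers measure 114 mm over their backs; the gripper's body (76 mm by 85 mm) begins 54 mm behind the grasp point. The pads swing forward as they close: fully open they stand 13 mm farther back than shut.
Start: joints at [-1.397, 0.245, 1.558, -0, 1.339, -0.174], TCP at [0.222, -0.611, 0.203] pointing down, gripper open.
Joint ranges: [-3.13, 3.13], [-1.02, 2.26], [0.13, 2.54], [-0.95, 4.09], [0.21, 2.88], [-2.74, 2.74]. Speed limits (rad/s): [2.57, 2.57, 3.14, 3.14, 3.14, 3.14].

INTERFACE

Orientations are given as [roll, pitch, yaw] about the fixed x, y, z axes, in that order (R = Rz(yaw) Ry(pitch) Rx(roll)).
In Python, from station import robot, hand, ik, telemetry, imaging, ticket, find_in gives the robot as it stands. The module is installed in compiled form; this text tells all that it offers. Calls block until the motion is done:
- robot.move_to(position, orientation): joint-space move of the TCP to a pose.
- robot.move_l(position, attitude=None, rate=0.15): straight line of the TCP; attitude=None keeps the orientation; rate is the mean speed in m/s.
- robot.move_j(angles): joint-space move.
- hand.gripper_to(opening, f_grip=None): opening from 0.0 (shut) to 1.0 (fully open); f_grip is the grip in N (None keeps the last); returns when the fingers have stopped.
- robot.pause(seconds).
- ik(position, orientation): joint angles nearest the present ones, or None.
- telemetry.observe(): the state.
- imaging.grab_frame(name): name is "scene" or "top" or "wrist"; returns (picture, depth): 420x560x3 uint8, red, green, blue; 420x560 float32, m along the optical axis (not along the pixel's ray), 0 where there is no reading.
- imaging.camera_model(name): a dict with "mtx" (3x3 intrinsics, pixels), "rvec" (rotation vector, rad) and "tvec" (3), from world to camera coordinates, as OpenCV has them. Camera axes: x right, y down, z forward; pixel columns grow to the right and rows downward; lengths in m; the calibration is good to about 2 mm. A picture is of the moment at which its call begins: read the wrist's pose just before it. camera_model takes no time and is no camera call; for the wrist camera it gives the pose at the moment of the call.
A pose or a line that the arm cannot do raises robot.Unreachable and nothing moves.
- ticket.sign_off(): hands the job in; it is judged then, once.
Trained networks look in the newest picture that a camera, given by its name, has taken for a name from the list of things; names that differ only in an ending like _2 or _b are one class to them, and where a whole thing is asked for, a point or a joint stands for the part that bears it (a point fixed in the world has none). Each returns a list of dicts, best first, with "confidence" (0 to 1); they miss things now and then, are a little off and sometimes report something else, mostly with a low value. They report only what shows in the picture. A call takes as long as a camera call.
- find_in(camera, query): "point" ([column, row] in pixels, amid what is visible of it).
The state is a dict: "time": time; "joint_positions": joint angles; "qvel": joint speeds; "joint_efforts": joint torques, N m; "eef_pos": TCP position; "tcp_rot": TCP orientation; "contact_force": force on the tool from outside, world axes, zero at the start; "wrist_torque": the same for the moment, N m; "width": opening from 0.0 (shut) to 1.0 (fully open); "grip_force": force on a finger pad.
Only numpy, scipy, OpenCV 4.12 (cv2) and the standard library are available. Lean on these libraries where they do the work, as an engineer would, in place of code of your own. Each camera call takes 0.05 s, during which the arm holds its last target. There are 200 camera calls.

TASK

The square steel levelling plate for the bench scale rocks: one of its four corners gives when pressed. Press down on the corners with the fingertips to find the one that dips, then press the blue shim tab beside that corner all the way down until it lies flat. Leave the other three tabs standing up, and do not pick up or push about the things around the stand.

Things in the scene. Friction and masses are not known exactly. Their poses are not given: they have to be found in the camera images.
- plate: Square stainless steel levelling plate, 180 x 180 mm, level, a round green bubble level in its middle; top face 42 mm above the table. Three corners are packed firm underneath and do not give; the fourth dips about 4.7 mm under some 3 N, meets a stop and springs back when released. It cannot be lifted off. Origin: plate centre, 4 mm below the top face; z up, sides along its x and y.
- stand: Fixed dark steel stand under the plate, with a low housing under each blue tab; 180 x 300 mm in all. Origin: on the table under the plate's centre; x about away from the robot, turned by up to 0.38 rad; the tabs stand out along its +y and -y sides.
- corner_1 (a point): Point on the plate's top face to press at its far left corner, 20 mm in from the x-edge and 18 mm in from the y-edge (straight above the corner's foot).
- corner_2 (a point): Point on the plate's top face to press at its far right corner, 20 mm in from the x-edge and 18 mm in from the y-edge (straight above the corner's foot).
- corner_3 (a point): Point on the plate's top face to press at its near left corner, 20 mm in from the x-edge and 18 mm in from the y-edge (straight above the corner's foot).
- corner_4 (a point): Point on the plate's top face to press at its near right corner, 20 mm in from the x-edge and 18 mm in from the y-edge (straight above the corner's foot).
- flap_1 (a point): Press point on the blue shim tab beside corner_1, about 58 mm from it along the plate's +y (60 mm when flat). The flap, 28 mm wide and 45 long in y, is hinged 6 mm outside the plate's edge; its free outer end sticks up 16 to 18 degrees. Point: 36 mm outward of the hinge, 54 to 56 mm above the table while up, 45 mm (3 mm over the plate) when flat; moves with the tab.
- flap_2 (a point): Press point on the blue shim tab beside corner_2, about 58 mm from it along the plate's -y (60 mm when flat). The flap, 28 mm wide and 45 long in y, is hinged 6 mm outside the plate's edge; its free outer end sticks up 16 to 18 degrees. Point: 36 mm outward of the hinge, 54 to 56 mm above the table while up, 45 mm (3 mm over the plate) when flat; moves with the tab.
- flap_3 (a point): Press point on the blue shim tab beside corner_3, about 58 mm from it along the plate's +y (60 mm when flat). The flap, 28 mm wide and 45 long in y, is hinged 6 mm outside the plate's edge; its free outer end sticks up 16 to 18 degrees. Point: 36 mm outward of the hinge, 54 to 56 mm above the table while up, 45 mm (3 mm over the plate) when flat; moves with the tab.
- flap_4 (a point): Press point on the blue shim tab beside corner_4, about 58 mm from it along the plate's -y (60 mm when flat). The flap, 28 mm wide and 45 long in y, is hinged 6 mm outside the plate's edge; its free outer end sticks up 16 to 18 degrees. Point: 36 mm outward of the hinge, 54 to 56 mm above the table while up, 45 mm (3 mm over the plate) when flat; moves with the tab.
- tab1 (a joint): Angle of the blue shim tab beside corner_1, rad: 0 to 0.04 = standing up as found, 0.32 = pressed fully flat. It needs about 5 N at the press point and stays where it is left. Only the tab of the rocking corner goes flat; the others jam at about 0.12.
- tab2 (a joint): Angle of the blue shim tab beside corner_2, rad: 0 to 0.04 = standing up as found, 0.32 = pressed fully flat. It needs about 5 N at the press point and stays where it is left. Only the tab of the rocking corner goes flat; the others jam at about 0.12.
- tab3 (a joint): Angle of the blue shim tab beside corner_3, rad: 0 to 0.04 = standing up as found, 0.32 = pressed fully flat. It needs about 5 N at the press point and stays where it is left. Only the tab of the rocking corner goes flat; the others jam at about 0.12.
- tab4 (a joint): Angle of the blue shim tab beside corner_4, rad: 0 to 0.04 = standing up as found, 0.32 = pressed fully flat. It needs about 5 N at the press point and stays where it is left. Only the tab of the rocking corner goes flat; the others jam at about 0.12.
- check_weight: Chromed knobbed check weight, 30 mm across, 36 mm high, standing to the right of the stand. Bystander. Origin: centre of its underside.
- ph_meter: Yellow pocket pH tester with dark cap, 131 x 34 x 20 mm, lying on the robot's side of the stand. Bystander. Origin: centre of its underside.
- timer: Round green and white twist timer, 71 mm across, 38 mm high, beyond the stand. Bystander. Origin: centre of its underside.
- cheese_slice: Cut piece of white cheese, 92 x 58 x 33 mm, to the left of the stand. Bystander. Origin: centre of its underside.

How it is judged:
On the way, in this order (a step that is already met when the one before it is completed fails the run):
1. with all tabs still up, the rocking corner has been pressed down by the fingers (its point dips by more than 3 mm) (height (world z) of any of corner_1, corner_2, corner_3, corner_4 below 0.039 m and contact force between the fingers and plate above 0.5 N and value of joint each of tab1, tab2, tab3, tab4 below 0.08 rad), for 0.05 s.
2. that corner's tab is pressed flat (over 0.26 rad) (value of joint any of tab1, tab2, tab3, tab4 above 0.26 rad), for 0.1 s.
At the end, for the whole second after the job is handed in: One tab, that of the rocking corner, is flat (over 0.26 rad); the other three still stand (under 0.08 rad); the plate is back level (every corner point higher than 40.5 mm); the check weight, pH tester, timer and cheese piece are within 12 mm of where they stood (((value of joint tab1 above 0.26 rad and value of joint each of tab2, tab3, tab4 below 0.08 rad) or (value of joint tab2 above 0.26 rad and value of joint each of tab1, tab3, tab4 below 0.08 rad) or (value of joint tab3 above 0.26 rad and value of joint each of tab1, tab2, tab4 below 0.08 rad) or (value of joint tab4 above 0.26 rad and value of joint each of tab1, tab2, tab3 below 0.08 rad)) and height (world z) of each of corner_1, corner_2, corner_3, corner_4 above 0.0405 m and distance of each of check_weight, ph_meter, timer, cheese_slice from where it was at the start of the episode below 0.012 m); the robot touches nothing.
It fails at once if a second tab is pressed (two tabs over 0.08 rad) (value of joint each of tab1, tab2 above 0.08 rad or value of joint each of tab1, tab3 above 0.08 rad or value of joint each of tab1, tab4 above 0.08 rad or value of joint each of tab2, tab3 above 0.08 rad or value of joint each of tab2, tab4 above 0.08 rad or value of joint each of tab3, tab4 above 0.08 rad).
It fails at once if a bystander is lifted or moved by more than 12 mm (distance of any of check_weight, ph_meter, timer, cheese_slice from where it was at the start of the episode above 0.012 m).
It also fails if it takes over 58 s, if anything falls off the work surface, if the arm or the gripper's body presses on something with over 40 N, if the wrist force passes 120 N, or if a joint passes its speed limit or range.

## Working session

There is one attempt and no reset: what is moved stays moved. The work goes in short steps, each a Python script; the robot and the scene stay as the last script left them, time stands still between calls to the robot, and variables do not carry over. Pictures are saved under pics/ and viewed, at most 10 in all, crops included, and the job is handed in when it is done.

```bash
mkdir -p pics
cat > h.py <<'E'
import numpy as np, cv2
from station import robot, hand, ik, telemetry, imaging, ticket, find_in
def cam(n):
    m=imaging.camera_model(n); R=cv2.Rodrigues(np.array(m["rvec"],float))[0]
    return np.array(m["mtx"],float),R,np.array(m["tvec"],float).reshape(3)
def cloud(n,d):
    K,R,t=cam(n); v,u=np.indices(d.shape)
    p=np.stack([(u-K[0,2])/K[0,0]*d,(v-K[1,2])/K[1,1]*d,d],-1)
    return (p-t)@R
E
python3 - <<'E'
from h import *
pics=[]
for n in("top","scene"):
    im,d=imaging.grab_frame(n); P=cloud(n,d)
    np.savez(f"{n}.npz",im=im,d=d,P=P)
    cv2.imwrite(f"pics/{n}.png",im[...,::-1])
    for q in("plate","flap_1"):
        for r in find_in(n,q)[:6]:
            u,v=np.round(r["point"]).astype(int); print(n,q,r["confidence"].__round__(2),u,v,P[v,u].round(3))
print(telemetry.observe())
E
```

```text
top plate 0.81 275 211 [ 0.532 -0.014  0.044]
top flap_1 0.86 338 193 [ 0.572 -0.149  0.047]
top flap_1 0.84 228 168 [0.623 0.089 0.048]
top flap_1 0.82 214 231 [0.487 0.115 0.053]
top flap_1 0.52 321 257 [ 0.435 -0.113  0.051]
scene plate 0.78 277 232 [ 0.524 -0.008  0.041]
scene flap_1 0.75 266 270 [0.492 0.118 0.053]
scene flap_1 0.73 325 214 [ 0.435 -0.103  0.051]
scene flap_1 0.71 221 243 [0.623 0.083 0.051]
scene flap_1 0.69 282 194 [ 0.568 -0.139  0.049]
{'time': 0.3, 'joint_positions': array([-1.39711334e+00,  2.45357863e-01,  1.55819147e+00,  1.18957281e-05,
        1.33870741e+00, -1.74092496e-01]), 'qvel': array([ 0.00187423, -0.00179663, -0.00177992,  0.00088287, -0.00066831,
       -0.00089455]), 'joint_efforts': array([ 1.14756789e-03, -4.28906929e+01, -3.25783324e+01, -1.18042067e-04,
        3.01915497e-03,  7.56820782e-06]), 'eef_pos': array([ 0.22150415, -0.61088878,  0.20291453]), 'tcp_rot': array([-3.14094060e+00, -1.26430848e-04,  3.47772699e-01]), 'contact_force': array([ 0.47814088,  0.09753403, -0.15968466]), 'wrist_torque': array([-0.01792675,  0.02177943,  0.01505369]), 'grip_force': 0.0, 'width': 0.995339040717426}
```

View pics/top.png

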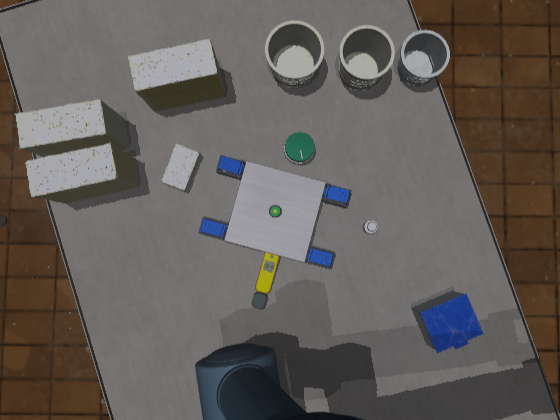

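The top view shows the plate at (275,211), with the four blue tabs at (338,193), (228,168), (214,231) and (321,257). They match the detections. Next I'll fit the plate pose.

```bash
cat > fit.py <<'E'
from h import *
def fit(im,P):
    hsv=cv2.cvtColor(im,cv2.COLOR_RGB2HSV)
    near=np.hypot(P[...,0]-.53,P[...,1]+.012)<.19
    z=P[...,2]
    pl=(near&(z>.034)&(z<.052)&(hsv[...,1]<70)&(hsv[...,2]>120)).astype(np.uint8)
    n,l,s,c=cv2.connectedComponentsWithStats(cv2.morphologyEx(pl,cv2.MORPH_OPEN,np.ones((3,3))))
    k=1+s[1:,4].argmax(); Q=P[l==k]
    r=cv2.minAreaRect((Q[:,:2]*1000).astype(np.float32)); a=(r[2]+45)%90-45
    print("plate",np.round(r[0],1),np.round(r[1],1),"yaw",round(a,2),"z",np.median(Q[:,2]).round(4), "mean",Q.mean(0).round(4))
    bl=(near&(hsv[...,0]>105)&(hsv[...,0]<130)&(hsv[...,1]>120)&(z>.03)).astype(np.uint8)
    n,l,s,c=cv2.connectedComponentsWithStats(bl); M=[]
    for k in range(1,n):
        if s[k,4]>40:
            q=P[l==k]; M.append(q.mean(0)); print("tab",s[k,4],q.mean(0).round(4),q[:,2].max().round(3))
    M=np.array(M)
    if len(M)==4:
        ce=M[:,:2].mean(0); L=M[M[:,1]>ce[1]]; Rr=M[M[:,1]<ce[1]]
        dy=L[:,:2].mean(0)-Rr[:,:2].mean(0); print("tabs centre",ce.round(4),"yaw",np.degrees(np.arctan2(-dy[0],dy[1])).round(2))
if __name__=="__main__":
    for n in("top","scene"):
        f=np.load(n+".npz"); print(n); fit(f["im"],f["P"])
E
python3 fit.py
```

```text
top
plate [532.5 -13.5] [178.6 179.3] yaw -14.53 z 0.0411 mean [ 0.5316 -0.0134  0.041 ]
tab 300 [0.6291 0.0836 0.0543] 1.124
tab 304 [ 0.5695 -0.145   0.0607] 1.124
tab 311 [0.4939 0.1188 0.0501] 0.06
tab 303 [ 0.4348 -0.1113  0.0511] 0.063
tabs centre [ 0.5318 -0.0135] yaw -14.51
scene
plate [531.6 -14.9] [184.5 180.5] yaw -14.32 z 0.0418 mean [ 0.5293 -0.0066  0.0418]
tab 162 [ 0.5696 -0.1435  0.0505] 0.059
tab 193 [ 0.4347 -0.1076  0.0512] 0.062
tab 189 [0.628  0.0845 0.0499] 0.06
tab 219 [0.4931 0.1199 0.051 ] 0.06
tabs centre [ 0.5314 -0.0117] yaw -14.39
```

```bash
cat >> h.py <<'E'
C=np.array([.5318,-.0132]); TH=-.252
RT=np.array([[np.cos(TH),-np.sin(TH)],[np.sin(TH),np.cos(TH)]])
CORN={1:(.070,.072),2:(.070,-.072),3:(-.070,.072),4:(-.070,-.072)}
def w(x,y): return C+RT@np.array([x,y])
def st():
    s=telemetry.observe(); return s["eef_pos"][2],s["contact_force"][2],s["time"]
def press(xy,z0,zmin,fmax,step=.001):
    robot.move_l([*xy,z0],rate=.15); robot.pause(.15); f0=st()[1]; z=z0; log=[]
    while z>zmin:
        z-=step; robot.move_l([*xy,z],rate=.03); robot.pause(.05)
        a,f,t=st(); log.append((round(a*1000,1),round(f-f0,1)))
        if f-f0>fmax: break
    return log
E
python3 - <<'E'
from h import *
hand.gripper_to(0.0)
j0=telemetry.observe()["joint_positions"]
p=[*w(*CORN[4]),.12]; best=None
for y in(TH+np.pi/2,TH-np.pi/2):
    ok=all(ik([*w(x,s*yy),.06],[np.pi,0,y]) is not None for x in(-.07,.07) for yy in(.072,.132) for s in(1,-1))
    q=ik(p,[np.pi,0,y]); print(y,ok,q)
    if ok and (best is None or abs(q-j0).max()<best[0]): best=(abs(q-j0).max(),y)
y=best[1]; print(y); robot.move_to(p,[np.pi,0,y])
for k in(4,2):
    xy=w(*CORN[k]); robot.move_l([*xy,.08],rate=.25)
    print(k,press(xy,.055,.043,8)); robot.move_l([*xy,.08],rate=.2)
print(st())
E
```

```text
1.3187963267948966 True [-3.98168036e-01 -1.41050701e-01  2.12081459e+00 -4.44089210e-16
  1.16182876e+00 -1.46168036e-01]
-1.8227963267948966 False None
1.3187963267948966
4 [(np.float64(54.3), np.float64(-0.1)), (np.float64(52.9), np.float64(-0.4)), (np.float64(51.9), np.float64(0.5)), (np.float64(51.0), np.float64(-0.1)), (np.float64(49.9), np.float64(0.8)), (np.float64(49.0), np.float64(0.4)), (np.float64(47.9), np.float64(0.1)), (np.float64(47.0), np.float64(0.7)), (np.float64(45.9), np.float64(-0.4)), (np.float64(44.9), np.float64(0.1)), (np.float64(44.0), np.float64(0.4)), (np.float64(43.0), np.float64(1.2))]
2 [(np.float64(54.3), np.float64(-1.0)), (np.float64(52.9), np.float64(-1.2)), (np.float64(51.9), np.float64(-0.7)), (np.float64(51.0), np.float64(-1.5)), (np.float64(49.9), np.float64(-0.7)), (np.float64(48.9), np.float64(-1.1)), (np.float64(47.9), np.float64(-0.6)), (np.float64(47.0), np.float64(-0.1)), (np.float64(46.0), np.float64(-0.6)), (np.float64(45.0), np.float64(-0.7)), (np.float64(43.9), np.float64(-0.6)), (np.float64(42.9), np.float64(-0.1))]
(np.float64(0.08155069778292125), np.float64(0.05056030649538751), 13.0167)
```

Run:
```python
from h import *
s=telemetry.observe(); print(s["width"],s["eef_pos"],s["tcp_rot"],w(*CORN[2]))
im,d=imaging.grab_frame("scene"); P=cloud("scene",d)
b=cv2.resize(im[120:320,150:420,::-1],None,fx=2.9,fy=2.9); cv2.imwrite("pics/s2.png",b)
m=(np.hypot(P[...,0]-s["eef_pos"][0],P[...,1]-s["eef_pos"][1])<.03)&(P[...,2]>.05)
print(np.sort(P[m][:,2])[:20].round(3))
```

```text
-0.0013730544011083552 [ 0.58278511 -0.10082166  0.0815507 ] [3.13830551e+00 3.68983885e-04 1.31878440e+00] [ 0.58163652 -0.10037982]
[0.11  0.111 0.111 0.113 0.113 0.113 0.113 0.114 0.116 0.116 0.116 0.117
 0.117 0.117 0.117 0.117 0.117 0.118 0.119 0.119]
```

View pics/s2.png

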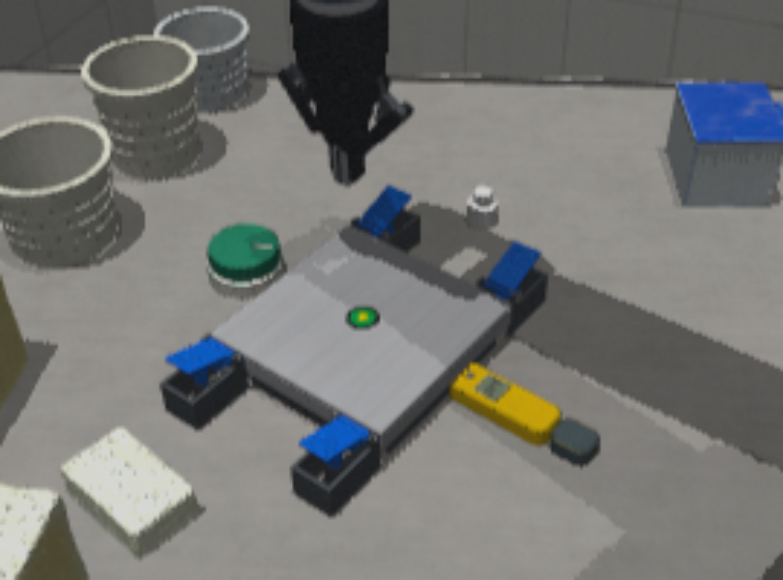

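Run:
```python
from h import *
s=telemetry.observe(); e=s["eef_pos"]
for n in("scene","top"):
    im,d=imaging.grab_frame(n); P=cloud(n,d)
    m=imaging.camera_model(n)
    for z in(.0415,.0735,.085,.1,.12): 
        print(n,z,cv2.projectPoints(np.array([[e[0],e[1],z]]),np.array(m["rvec"]),np.array(m["tvec"]),np.array(m["mtx"]),None)[0].ravel().round(1))
    if n=="scene":
        for v in range(172,188,2): print(v,[(u,tuple(P[v,u].round(3))) for u in(266,269,272)])
```

```text
scene 0.0415 [271.1 203.4]
scene 0.0735 [270.6 193.8]
scene 0.085 [270.4 190.2]
scene 0.1 [270.2 185.4]
scene 0.12 [269.8 178.9]
172 [(266, (np.float64(0.587), np.float64(-0.092), np.float64(0.145))), (269, (np.float64(0.575), np.float64(-0.085), np.float64(0.153))), (272, (np.float64(0.57), np.float64(-0.09), np.float64(0.15)))]
174 [(266, (np.float64(0.587), np.float64(-0.091), np.float64(0.14))), (269, (np.float64(0.578), np.float64(-0.091), np.float64(0.142))), (272, (np.float64(0.571), np.float64(-0.092), np.float64(0.144)))]
176 [(266, (np.float64(0.233), np.float64(0.591), np.float64(0.677))), (269, (np.float64(0.579), np.float64(-0.091), np.float64(0.136))), (272, (np.float64(0.571), np.float64(-0.092), np.float64(0.138)))]
178 [(266, (np.float64(0.588), np.float64(-0.092), np.float64(0.127))), (269, (np.float64(0.579), np.float64(-0.09), np.float64(0.13))), (272, (np.float64(0.57), np.float64(-0.089), np.float64(0.134)))]
180 [(266, (np.float64(0.587), np.float64(-0.09), np.float64(0.122))), (269, (np.float64(0.579), np.float64(-0.09), np.float64(0.125))), (272, (np.float64(0.571), np.float64(-0.09), np.float64(0.127)))]
182 [(266, (np.float64(0.587), np.float64(-0.09), np.float64(0.117))), (269, (np.float64(0.579), np.float64(-0.089), np.float64(0.119))), (272, (np.float64(0.572), np.float64(-0.092), np.float64(0.119)))]
184 [(266, (np.float64(0.657), np.float64(-0.223), np.float64(-0.001))), (269, (np.float64(0.579), np.float64(-0.088), np.float64(0.114))), (272, (np.float64(0.641), np.float64(-0.23), np.float64(-0.001)))]
186 [(266, (np.float64(0.653), np.float64(-0.214), np.float64(-0.0))), (269, (np.float64(0.645), np.float64(-0.218), np.float64(-0.001))), (272, (np.float64(0.636), np.float64(-0.219), np.float64(0.001)))]
top 0.0415 [315.2 188.7]
top 0.0735 [316.3 186.9]
top 0.085 [316.7 186.2]
top 0.1 [317.2 185.3]
top 0.12 [317.9 184.1]
```

The scene picture and its depth both put the fingertips at z≈0.112 while the TCP reads 0.0816. So the tips stand about 38 mm higher than the nominal figure, and plate contact should come near TCP z≈0.012. I'll approach in guarded steps.

Run:
```python
from h import *
xy=w(*CORN[2]); print([(float(a),float(b)) for a,b in press(xy,.03,.0,8)])
im,d=imaging.grab_frame("scene")
cv2.imwrite("pics/s3.png",cv2.resize(im[120:320,150:420,::-1],None,fx=2.9,fy=2.9))
s=telemetry.observe(); print(s["eef_pos"],s["joint_positions"],s["time"])
```

```text
[(29.4, -0.1), (27.9, 0.1), (26.9, 0.3), (25.9, 0.2), (25.0, -0.1), (23.9, -0.5), (23.0, 0.7), (22.0, 0.3), (20.9, -0.2), (19.9, -0.5), (19.0, 0.2), (17.9, -0.3), (16.9, 0.1), (16.0, -0.1), (15.0, 0.2), (14.0, -0.3), (13.7, 5.0), (13.6, 11.6)]
[ 0.58191629 -0.10046006  0.01367734] [-3.62729209e-01  3.50885255e-01  1.81077722e+00 -1.86008818e-04
  9.80233244e-01 -1.10873525e-01] 19.25
```

View pics/s3.png

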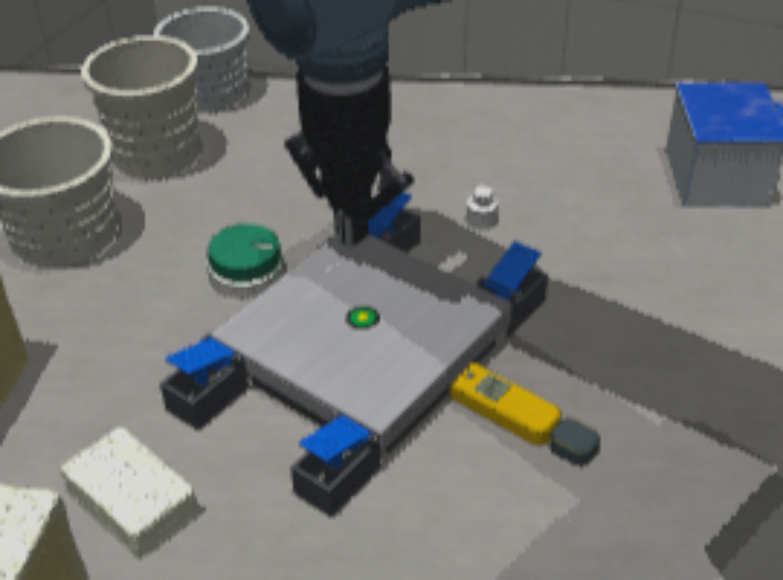

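Corner 2 is firm: contact at TCP z=0.0138 with a steep force rise. The picture shows the fingertips on that corner at about (345,240) and all tabs standing. I'll test the remaining corners from this contact height.

Run:
```python
from h import *
robot.move_l([*w(*CORN[2]),.035],rate=.2)
for k in(4,3,1):
    xy=w(*CORN[k]); robot.move_l([*xy,.035],rate=.25)
    L=press(xy,.017,.0075,9); print(k,[(float(a),float(b)) for a,b in L],st()[2],flush=True)
    if L[-1][0]<11: robot.pause(.15)
    robot.move_l([*xy,.035],rate=.2)
    if L[-1][0]<11: print("ROCKS",k); break
im,d=imaging.grab_frame("scene"); 
cv2.imwrite("pics/s4.png",cv2.resize(im[120:320,150:420,::-1],None,fx=2.9,fy=2.9))
print(st())
```

```text
4 [(16.2, 0.5), (15.0, -0.0), (14.0, -0.0), (13.1, 0.9), (12.1, 1.5), (11.0, 1.0), (10.1, 2.8), (9.3, 5.6), (9.1, 13.3)] 23.3417
ROCKS 4
(np.float64(0.03475060929788207), np.float64(-0.6142033722335734), 23.825)
```

View pics/s4.png

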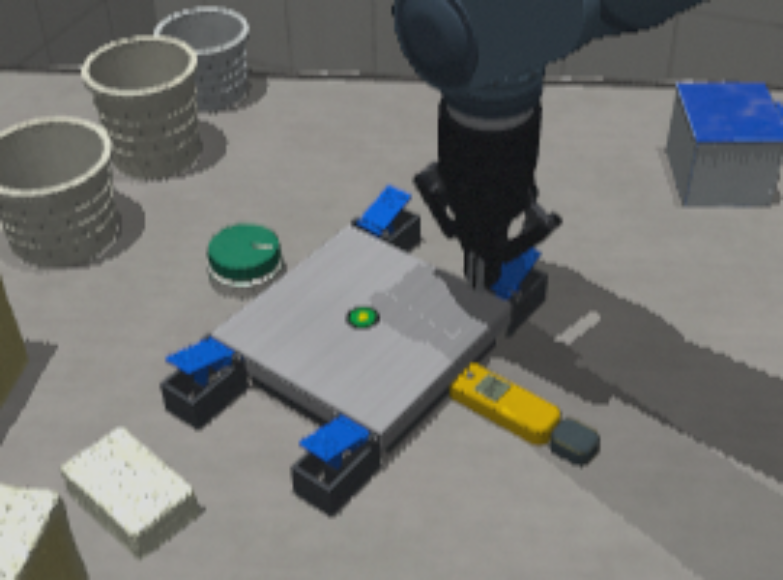

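Corner 4 gives: it travelled 4.7 mm and then met a stop. The picture shows all tabs still up. Next I'll press flap 4, where flat should be at TCP z≈0.0168.

Run:
```python
from h import *
robot.move_l([*w(*CORN[4]),.05],rate=.2)
xy=w(-.070,-.130); robot.move_l([*xy,.05],rate=.2)
L=press(xy,.032,.0135,20); print([(float(a),float(b)) for a,b in L]); robot.pause(.2)
robot.move_l([*xy,.05],rate=.15); robot.move_l([*xy,.18],rate=.25); print(st())
robot.move_to([.35,-.40,.25],[np.pi,0,TH+np.pi/2])
im,d=imaging.grab_frame("scene"); P=cloud("scene",d)
from fit import fit; fit(im,P)
cv2.imwrite("pics/s5.png",cv2.resize(im[120:320,150:420,::-1],None,fx=2.9,fy=2.9)); print(st())
```

```text
[(31.2, -1.5), (30.0, -1.2), (29.1, 1.3), (28.1, 1.4), (27.1, 2.1), (26.0, 0.7), (24.9, 1.6), (23.9, 0.3), (22.9, 1.0), (21.9, 0.9), (20.9, 0.7), (19.9, 1.6), (18.9, 1.2), (17.9, 0.0), (17.0, 2.2), (16.7, 9.1), (16.4, 17.0), (16.2, 23.5)]
(np.float64(0.1778162095132723), np.float64(-0.6751484852184798), 31.5917)
plate [531.8 -14.9] [183.8 180.2] yaw -14.37 z 0.0418 mean [ 0.5293 -0.0065  0.0418]
tab 160 [ 0.5695 -0.1435  0.0507] 0.06
tab 162 [ 0.4347 -0.1083  0.0445] 0.048
tab 189 [0.6282 0.0843 0.0499] 0.061
tab 223 [0.4931 0.1199 0.0507] 0.06
tabs centre [ 0.5314 -0.0119] yaw -14.41
(np.float64(0.24904343132619358), np.float64(0.6385944589213577), 32.7833)
```

View pics/s5.png

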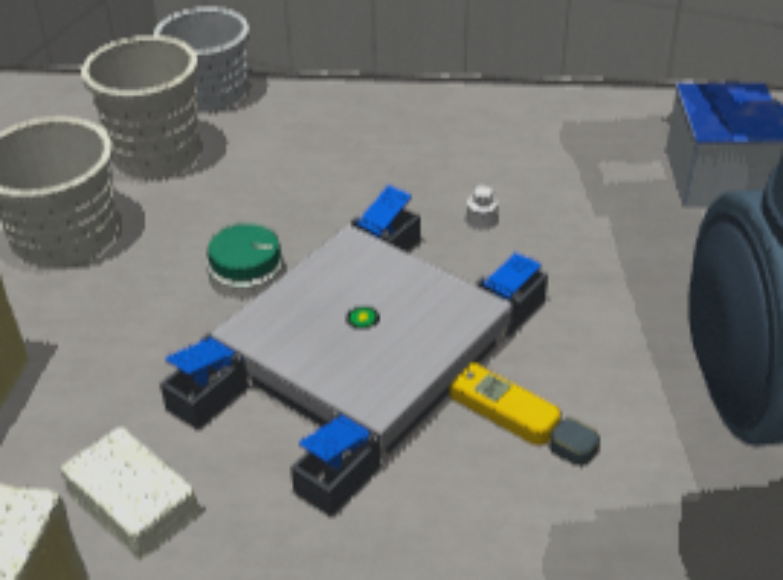

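The picture shows tab 4 at (513,275) lying flat, with a mean height of 44.5 mm. The other three tabs still stand, the plate is level and the bystanders haven't moved.

```bash
python3 -c "
from h import *
print(ticket.sign_off())"
```

```text
the job is handed in; nothing more can be done
None
```

Corner 4 (near right) was the rocking one, dipping about 4.7 mm; its tab is now pressed flat, the other three still stand, nothing around the stand has moved in the pictures, and the job is handed in (no verdict was returned).

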